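# Press a round flask into the sprung ring of an engraving box and hold it there

### The arm

A 6-joint arm with a two-finger parallel gripper is mounted at the origin on the work surface. World frame = base frame: x ahead of the robot, y to its left, z up, the work surface at z = 0. Lengths are in m, angles in degrees, forces in N, time in s.
With the tool pointing down it reaches from about 0.375 to 0.925 m from the base axis. Payload 5.7 kg.
Tool frame: the origin (TCP) lies between the finger pads; the fingertips stand 25 mm ahead of it and the grasp point (between the pads) lies 6 mm ahead of it (tip_extent is the y of the fingertips in the tool frame, in m); y points along the fingers, x is the direction in which the jaws open and shut, and the axes are right-handed (so a half turn about y gives the same grasp; the last joint's range is limited). The gripper opens to 88 mm and grips with 3 to 60 N. Pads are 20 mm wide; open, the fingers measure 115 mm over their backs; the gripper's body (75 mm by 178 mm) begins 61 mm behind the grasp point.
Start: joints at [69.036, 20.558, 86.54, -0, 72.909, -6.595], TCP at [0.149, 0.581, 0.208] pointing down, gripper open.
Joint ranges: [-170.27, 170.27], [-57.76, 135], [12.27, 136.19], [-55.21, 235.2], [11.17, 155.16], [-170.74, 170.74]. Speed limits (degrees/s): [136.94, 136.94, 180, 180, 180, 180].

### API

Orientations are given as [roll, pitch, yaw] about the fixed x, y, z axes, in that order (R = Rz(yaw) Ry(pitch) Rx(roll)).
In Python, from rig import * gives the robot as it stands.
- The arm moves only by the tool send_rows, never from a script. Its argument "targets" is a list of rows, each a list of 5 numbers: the shift along the tool's x, y, z in units of 30 mm (1.0 is 30 mm), then the turn about the tool's y in units of 8 degrees (1.0 is 8 degrees), then the opening, from 0 (shut) to 1 (fully open). In form: [[x, y, z, yaw, claw], ...]. A call has 1 to 12 rows; each row shifts and turns the pose as measured when the row begins, along the tool's axes as they then stand; what a row does not reach is not made up. A row lasts 1/10 s, in which the tool goes at most 50 mm and 8.59 degrees, less where a joint would pass 70% of its speed; a pose out of reach is approached as far as the arm can. A call is refused whole if a number of a shift passes 1 or a number of a turn 1, either way. A call with a gripper value outside its range is refused whole. The fingers move at their own pace and stop on an object; the grip force is fixed at half the most. Time passes only in rows, so rows that do not move let the fingers close. It gives the time, the measured TCP pose, the force and the opening at its end, in the units of the state.
- sense(): the state, without advancing time (a new reading comes with each control period).
- grab_frame(name): name is "side" or "top"; returns a dict with "frame" (384x512x3 uint8, red, green, blue), "mtx" (3x3 intrinsics, pixels), "rvec" (rotation vector, rad) and "tvec" (3), from world to camera coordinates, as OpenCV has them. Camera axes: x right, y down, z forward; pixel columns grow to the right and rows downward; lengths in m; the calibration is good to about 2 mm. A picture is of the moment at which its call begins. There is no depth.
- finish_job(): hands the job in, once; it reports no verdict.
Trained networks look in a picture, given as the dict that the camera call returned (one of the last four; its "shot" number tells which), for a name from the list of things; names that differ only in an ending like _2 or _b are one class to them, and where a whole thing is asked for, a point or a joint stands for the part that bears it (a point fixed in the world has none). Each returns a list of dicts, best first, with "p" (0 to 1); they miss things now and then, are a little off and sometimes report something else, mostly with a low value. They report only what shows in the picture. A call takes as long as a camera call. They do not tell look-alikes from the thing itself.
- outline_of(target, picture): "region" (384x512 bool, what is visible of it) and "point" ([column, row] in pixels, amid what is visible of it).
- spot_point(target, picture): "point" ([column, row] in pixels: a listed point, or the origin of a listed thing).
The state is a dict: "time_s": time; "q": joint angles; "joint_velocities": joint speeds; "effort": joint torques, N m; "position": TCP position; "tool_rot": TCP orientation; "contact_force": force on the tool from outside, world axes, zero at the start; "moment": the same for the moment, N m; "finger_gap": finger opening in m.
Only numpy, scipy, OpenCV 4.12 (cv2) and the standard library are available. Lean on these libraries where they do the work, as an engineer would, in place of code of your own. Each camera call takes 0.05 s, during which the arm holds its last target.

### The job

Slide the clear cover of the little engraving box fully open, then take the round-bottomed glass flask out of its cork ring, set it upright in the sprung metal ring inside the box and press it straight down until the ring has sunk most of the way. Finish while the gripper is still holding the flask pressed down there: do not let go or ease off. Leave the other bottle, the pliers and the spool alone.

Things in the scene. Friction and masses are not known exactly. Their poses are not given: they have to be found in the camera images.
- box: Plywood engraving box, fixed to the table, 150 (its x) by 290 (its y) mm, walls 8 mm thick, wall tops 80 mm above the table (metal cover rails on the long walls reach 90 mm). Origin at the centre of its underside, z up. A cross wall divides it into two equal bays; the sprung ring cradle stands in the middle of the bay on its -y side, 72 mm from the box's centre. A small engraving spindle on the +x wall ends 5 mm short of a seated flask. The other bay is empty.
- cover (a joint): How far the clear sliding cover has moved along its track, in m, towards the box's +y: 0 = shut over the cradle bay, 0.140 = fully open at its stop. It stays where it is left; about 1.5 N of friction. The cover is a 144 by 142 mm sheet, its top face 88 mm above the table.
- cover_handle (a point): Top centre of the dark wooden grip bar on the cover, 124 mm above the table. The bar is 60 mm long along the box's x, 14 mm thick along the box's y and stands 36 mm above the sheet. Moves with the cover; axes are the box's axes.
- cradle_ring (a point): Centre of the sprung ring's upper face, 50 mm above the table when not pressed; moves down with the ring; axes are the box's axes. The level metal ring measures 72 mm outside, 48 mm inside, 10 mm high, with three spring cups of 16 mm diameter around it, 46 mm from its centre, which stand 10 mm higher than the ring's upper face. A seated flask has its ball centre 24 mm above the ring's upper face.
- cradle (a joint): How far the ring is pressed down, in m: 0 = up, 0.018 = at its bottom stop. Straight down only; the spring begins to give at about 4 N and takes about 13 N at the stop (500 N/m), so the flask's own weight does not move it. It springs back up when let go.
- flask: Round-bottomed amber glass flask with a weighted base, about 0.14 kg, loose. Ball 68 mm in diameter, straight round neck 22 mm in diameter from 66 to 121 mm above the origin, then a lip 28 mm in diameter up to 127 mm. Origin at the lowest point of the ball, z along the neck. It starts upright in the cork ring, origin 17 mm above the table.
- flask_center (a point): Centre of the flask's ball, on its axis, 34 mm above the flask's origin.
- stand: Cork ring on which the flask starts, fixed to the table, 80 mm outside, 44 mm inside, 25 mm high. Origin at the centre of its underside.
- jar: Bystander: flat-bottomed amber glass bottle with a wooden cap, 68 mm in diameter, 110 mm high, on the table on the other side of the box from the flask. Origin at the centre of its underside.
- pliers: Bystander: pliers lying on the table in front of the box, about 150 mm long and 12 mm high. Origin near their middle.
- spool: Bystander: small wooden spool standing beyond the box, 40 mm in diameter, 42 mm high. Origin at the centre of its underside.
Things that resemble listed ones, but are neither listed nor needed, are in the scene too. Leave any green or turquoise look-alike of the flask alone. What is meant by the stand is not turquoise, and is the larger of those in its own colour.

How it is judged:
By the outcome, as a careful person would: the job done as asked, in the order asked, and still so for the second after the job is handed in, while the arm keeps its last pose, push and grip.
It also fails if it takes over 51 s, if anything falls off the work surface, if the arm or the gripper's body presses on something with over 40 N, if the wrist force passes 120 N, or if a joint passes its speed limit or range.

## Working session

There is one attempt and no reset: what is moved stays moved. The work goes in short steps, Python scripts to look and compute and a tool call to move; the robot and the scene stay as the last step left them, time stands still between calls to the robot, and variables do not carry over. Pictures are saved under pics/ and viewed, and the job is handed in when it is done.

Besides the shell and the picture viewer there is one more tool, called after "Emit:" in YAML: its name, and indented under it one key for each argument. send_rows: Moves the arm, as the interface text tells. Its arguments: {"type":"object","properties":{"targets":{"type":"array","items":{"type":"array","items":{"type":"number"}}}},"required":["targets"]}

```bash
mkdir -p pics; ls
python3 - <<'E'
from rig import *
import cv2
print(sense())
for n in ("side","top"):
    f=grab_frame(n); cv2.imwrite(f"pics/{n}0.png",f["frame"][:,:,::-1])
    print(n,f["mtx"].tolist(),f["rvec"],f["tvec"])
    for t in ["cover_handle","cradle_ring","flask","flask_center","stand","box","jar","spool","pliers"]:
        print(t,[(round(d["p"],2),[round(float(v),1) for v in d["point"]]) for d in spot_point(t,f)][:4])
E
```

```text
pics
{'time_s': 0.0, 'q': array([ 6.90371140e+01,  2.05980519e+01,  8.65998281e+01, -7.51572637e-04,
        7.29095275e+01, -6.59554618e+00]), 'joint_velocities': array([ 0.04522097, -0.0681616 ,  0.01556106, -0.06748953, -0.00266666,
       -0.0277653 ]), 'effort': array([ 3.20044637e-03, -5.15363109e+01, -2.70739764e+01,  6.79014483e-02,
        3.44556954e-02, -9.60270609e-05]), 'position': array([0.14863722, 0.58053583, 0.20760284]), 'tool_rot': array([-89.98837638,   0.10677914,  75.63289259]), 'contact_force': array([ 0.40039103, -0.0904649 , -0.33171203]), 'moment': array([ 0.01102166,  0.00612457, -0.00011155]), 'finger_gap': 0.08756194819234754}
side [[391.21672751190346, 0.0, 258.772439116171], [0.0, 391.21672751190346, 200.78453092552095], [0.0, 0.0, 1.0]] [ 2.27223927 -0.23024006  0.11925664] [-0.55066649  0.18847876  0.8785168 ]
cover_handle [(0.83, [275.7, 226.7])]
cradle_ring [(0.7, [205.2, 265.8]), (0.6, [274.1, 259.9])]
flask [(0.68, [216.2, 168.4]), (0.68, [205.5, 154.7]), (0.65, [177.9, 173.8])]
flask_center [(0.87, [214.6, 157.7]), (0.7, [210.5, 145.2]), (0.59, [
[... 187 characters left out ...]
iers [(0.63, [205.8, 266.8]), (0.3, [216.9, 169.2])]
top [[356.6707755928393, 0.0, 262.12064552344907], [0.0, 356.6707755928393, 187.66308803174095], [0.0, 0.0, 1.0]] [ 2.19958374 -2.14871217  0.08854654] [0.05530681 0.60506835 1.02878882]
cover_handle [(0.66, [311.3, 192.7])]
cradle_ring [(0.2, [311.2, 190.4])]
flask [(0.9, [171.5, 259.2]), (0.69, [139.6, 225.5]), (0.57, [171.1, 219.9])]
flask_center [(0.86, [174.0, 223.0]), (0.75, [172.1, 260.2]), (0.65, [130.5, 225.6])]
stand [(0.87, [209.8, 239.1]), (0.81, [183.4, 182.8]), (0.43, [171.7, 219.3])]
box [(0.66, [285.0, 194.9])]
jar [(0.75, [398.0, 206.2])]
spool [(0.45, [309.9, 133.9]), (0.2, [174.4, 220.6])]
pliers [(0.62, [293.3, 249.6])]
```

Run:
```python
import cv2
for n in ("side","top"):
    im=cv2.imread(f"pics/{n}0.png")
    cv2.imwrite(f"pics/{n}0b.png",cv2.resize(im,(800,600),interpolation=cv2.INTER_CUBIC))
im=cv2.imread("pics/top0.png");cv2.imwrite("pics/top0c.png",cv2.resize(im[150:290,110:290],None,fx=4,fy=4,interpolation=cv2.INTER_CUBIC))
im=cv2.imread("pics/side0.png");cv2.imwrite("pics/side0c.png",cv2.resize(im[110:250,130:310],None,fx=4,fy=4,interpolation=cv2.INTER_CUBIC))
```

```text
(no output)
```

View pics/side0b.png

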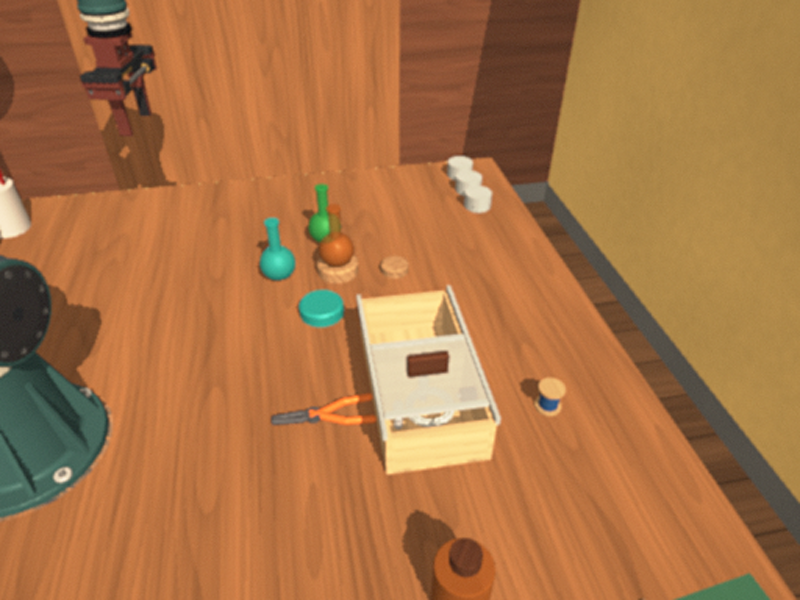

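View pics/top0b.png

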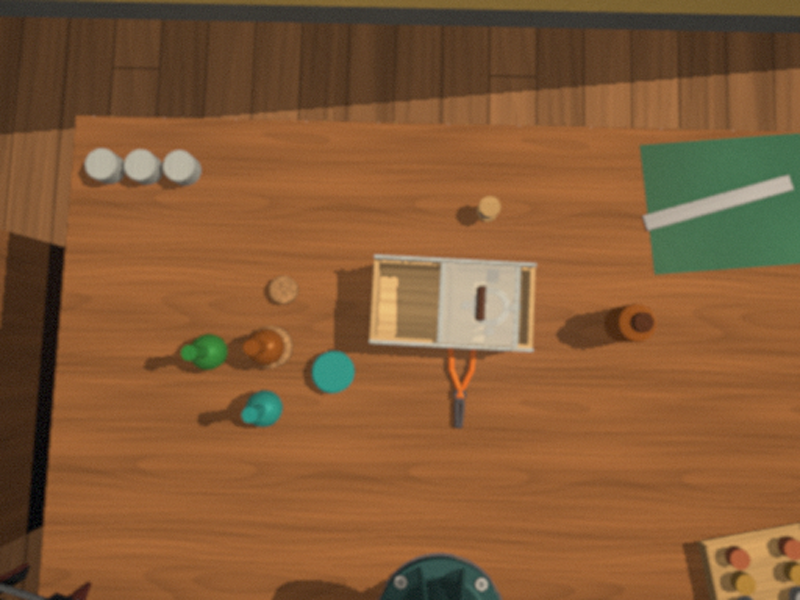

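View pics/top0c.png

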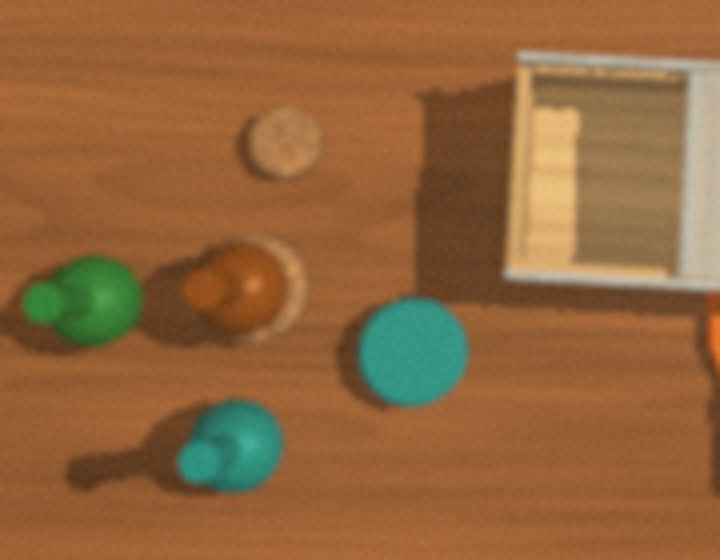

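View pics/side0c.png

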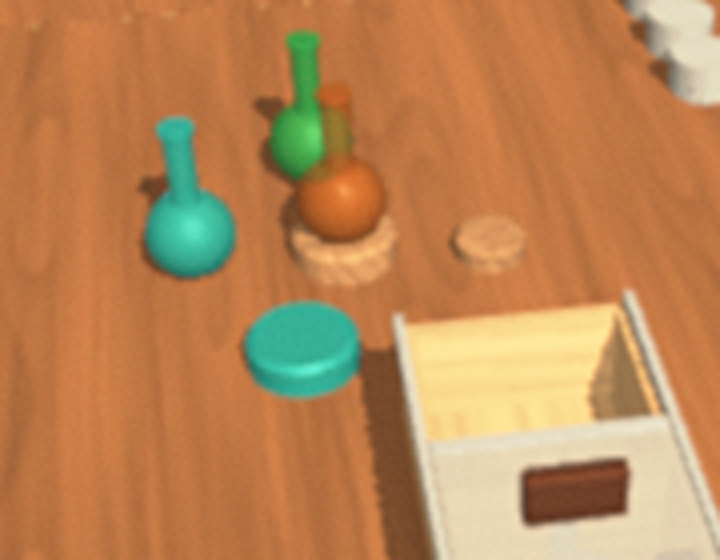

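```bash
cat > h.py <<'E'
import numpy as np, cv2
def P(f):
    R,_=cv2.Rodrigues(np.array(f["rvec"],float)); return f["mtx"]@np.c_[R,np.array(f["tvec"]).reshape(3)]
def onz(f,uv,z):
    M=P(f); A=np.c_[M[:,0],M[:,1],M[:,2]*z+M[:,3]]
    r=np.linalg.solve(A,np.array([uv[0],uv[1],1.])); return r[:2]/r[2]
def tri(fs,a,ft,b):
    X=cv2.triangulatePoints(P(fs),P(ft),np.array(a,float).reshape(2,1),np.array(b,float).reshape(2,1))[:,0]; return X[:3]/X[3]
def proj(f,X):
    p=P(f)@np.append(X,1); return p[:2]/p[2]
E
python3 - <<'E'
from rig import *
from h import *
s=grab_frame("side");t=grab_frame("top")
print("ball",tri(s,(215.5,160),t,(170.7,221.7)),"lip",tri(s,(213.7,134),t,(162,221.7)))
print("handle",tri(s,(275.7,226.7),t,(311.3,192.7)))
print("ball nets",onz(t,(172.6,223),.051),onz(s,(214.6,157.7),.051),"stand top", onz(t,(171.7,219.3),0.0))
print("handle z.124",onz(t,(311.3,192.7),.124),onz(s,(275.7,226.7),.124))
im=t["frame"][:,:,::-1][155:235,225:350]; cv2.imwrite("pics/box.png",cv2.resize(im,None,fx=6,fy=6,interpolation=cv2.INTER_CUBIC))
for tt in("box","cover_handle"):
  o=outline_of(tt,t)
  for d in o[:2]:
    c=max(cv2.findContours(d["region"].astype("uint8"),0,2)[0],key=cv2.contourArea); print(tt,d["p"],cv2.minAreaRect(c))
for f,n in((t,"t"),(s,"s")):
  for d in outline_of("flask",f)[:4]: print(n,"flask",d["p"],d["point"],d["region"].sum(), f["frame"][d["region"]].mean(0))
  for d in outline_of("jar",f)[:4]: print(n,"jar",d["p"],d["point"])
im=s["frame"][:,:,::-1][180:310,220:330]; cv2.imwrite("pics/boxs.png",cv2.resize(im,None,fx=4.5,fy=4.5,interpolation=cv2.INTER_CUBIC))
E
```

```text
ball [0.49813711 0.3297959  0.04841296] lip [0.49870063 0.3293621  0.13818232]
handle [ 0.58484901 -0.06254434  0.13028267]
ball nets [0.49381113 0.32356943] [0.49731703 0.33847951] stand top [0.50392779 0.33975452]
handle z.124 [ 0.58462814 -0.06323876] [ 0.58719314 -0.05641785]
box 0.8 ((290.0076904296875, 193.3615264892578), (103.7844009399414, 56.74583053588867), 3.1798300743103027)
cover_handle 0.59 ((181.61351013183594, 220.5553741455078), (24.169662475585938, 11.348479270935059), 85.03025817871094)
cover_handle 0.58 ((306.70947265625, 194.3104705810547), (53.28343963623047, 53.583065032958984), 2.8624050617218018)
t flask 0.73 [169.5, 218.4] 431 [140.20649652  78.20417633  31.74477958]
t flask 0.72 [167.9, 261.6] 474 [ 55.01687764 127.32278481 109.4535865 ]
t flask 0.63 [132.9, 223.8] 519 [ 61.79961464 113.44701349  50.11560694]
t jar 0.59 [402.0, 202.7]
t jar 0.53 [168.9, 221.6]
s flask 0.86 [214.5, 154.0] 537 [169.10055866 103.63687151  44.82495345]
s flask 0.77 [174.0, 159.5] 637 [ 76.34850863 159.15855573 131.38461538]
s flask 0.67 [201.6, 137.5] 274 [ 71.68248175 152.78467153  70.24817518]
s jar 0.75 [294.1, 365.1]
```

View pics/box.png

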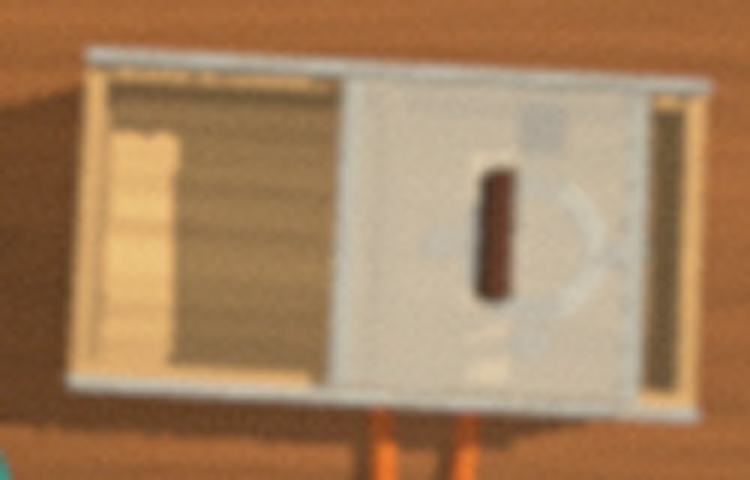

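View pics/boxs.png

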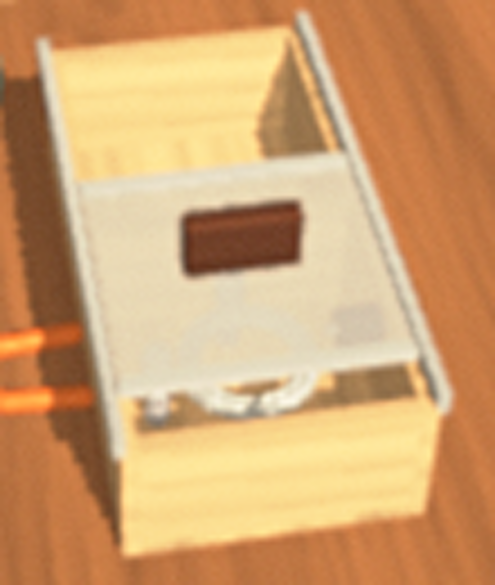

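Run:
```python
from rig import *
from h import *
from scipy.optimize import least_squares
s=grab_frame("side");t=grab_frame("top")
cv2.imwrite("pics/t1.png",t["frame"][:,:,::-1]);
T=lambda x,y:(225+(x+.5)/6-.5,155+(y+.5)/6-.5); S=lambda x,y:(220+(x+.5)/4.5-.5,180+(y+.5)/4.5-.5)
names=["+x+y","+x-y","-x+y","-x-y"]
loc=np.array([[.075,.145],[.075,-.145],[-.075,.145],[-.075,-.145]])
tp=[T(88,50),T(712,82),T(68,385),T(698,418)]; sp=[S(303,14),S(447,408),S(45,40),S(118,455)]
for n,a,b in zip(names,tp,sp): print(n,onz(t,a,.09),onz(s,b,.09),tri(s,b,t,a))
def W(p,l,z):
    c,q=np.cos(p[2]),np.sin(p[2]); return np.array([p[0]+c*l[0]-q*l[1],p[1]+q*l[0]+c*l[1],z])
def fit(use):
    def r(p):
        e=[]
        for l,a,b in zip(loc,tp,sp):
            X=W(p,l,.09)
            if 't' in use:e+=list(proj(t,X)-a)
            if 's' in use:e+=list(proj(s,X)-b)
        return np.array(e)
    o=least_squares(r,[.59,-.04,0]);return o.x,np.abs(o.fun).max()
for u in("t","s","ts"):
    p,e=fit(u);print(u,p[:2],np.degrees(p[2]),e,"ring",W(p,(0,-.072),.05))
hand=lambda f,q:onz(f,q,.124)
def two(z,a,b):
    return least_squares(lambda p:np.r_[proj(s,[*p,z])-a,proj(t,[*p,z])-b],[.5,.3]).x
print("handle",two(.124,S(240,222),T(495,232)),onz(t,T(495,232),.124),onz(s,S(241,208),.124))
for nm,z,a,b in(("ball",.051,(215.5,160),(170.7,221.7)),("lip",.144,(213.7,133.5),(162,221.7))):
    print(nm,onz(s,a,z),onz(t,b,z),two(z,a,b))
# stand: cork pixels
```

```text
+x+y [0.66606383 0.1346338 ] [0.66445402 0.13063069] [0.66619104 0.13497411 0.08644814]
+x-y [ 0.65768255 -0.15599444] [ 0.65363581 -0.16434293] [ 0.65786531 -0.15768094  0.08116522]
-x+y [0.51030362 0.13929496] [0.51374737 0.13574551] [0.51239386 0.13924046 0.08736602]
-x-y [ 0.50204946 -0.15017919] [ 0.50162358 -0.16083845] [ 0.5025174  -0.15258093  0.07927925]
t [ 0.58394809 -0.00805522] -1.7020545860607363 1.0861438111347184 ring [ 0.58180954 -0.08002346  0.05      ]
s [ 0.58304635 -0.01615536] -2.04223324446411 1.1151061165909653 ring [ 0.58048055 -0.08810963  0.05      ]
ts [ 0.58370362 -0.01172959] -1.8896138104179045 2.8041841753955623 ring [ 0.58132949 -0.08369044  0.05      ]
handle [ 0.58147508 -0.05623257] [ 0.58288835 -0.0519698 ] [ 0.58241124 -0.05272337]
ball [0.4984859  0.32595619] [0.49739096 0.32919388] [0.49797788 0.32842301]
lip [0.49874136 0.322271  ] [0.49818146 0.32776128] [0.49856431 0.32671404]
```

Emit:
send_rows:
  targets:
    - [0,0,0,-0.8,1]
    - [0,0,0,-0.77,1]
    - [-0.97,0,-0.72,0,1]
    - [-0.97,0,-0.72,0,1]
    - [-0.97,0,-0.72,0,1]
    - [-0.97,0,-0.72,0,1]
    - [-0.97,0,-0.72,0,1]
    - [-0.97,0,-0.72,0,1]
    - [-0.97,0,-0.72,0,1]
    - [-0.97,0,-0.72,0,1]
    - [-0.97,0,-0.72,0,1]
    - [-0.97,0,-0.72,0,1]

```text
time_s: 2.7
position: [0.3643, 0.2802, 0.2087]
tool_rot: [-90.2, -0.3, 89.2]
contact_force: [-0.5, 0.5, 0.3]
finger_gap: 0.088
```

Emit:
send_rows:
  targets:
    - [-0.95,0,-0.6,0.14,1]
    - [-0.95,0,-0.6,0,1]
    - [-0.95,0,-0.6,0,1]
    - [-0.95,0,-0.6,0,1]
    - [-0.95,0,-0.6,0,1]
    - [-0.95,0,-0.6,0,1]
    - [-0.95,0,-0.6,0,1]
    - [-0.95,0,-0.6,0,1]
    - [-0.95,0,-0.6,0,1]
    - [-0.95,0,-0.6,0,1]
    - [-0.95,0,-0.6,0,1]
    - [0,0,0,0,1]

```text
time_s: 3.9
position: [0.5625, -0.0583, 0.2102]
tool_rot: [-90.7, -0.3, 87.8]
contact_force: [-0.2, 0.2, -0.1]
finger_gap: 0.0876
```

Run:
```python
from rig import *
from h import *
st=sense();print(st["position"],st["tool_rot"])
s=grab_frame("side");t=grab_frame("top")
from scipy.spatial.transform import Rotation as Ro
R=Ro.from_euler("xyz",st["tool_rot"],degrees=True).as_matrix()
tip=st["position"]+R@[0,.025,0]
for f,n,b in((s,"s",(180,170,360,305)),(t,"t",(220,120,400,255))):
    im=f["frame"][:,:,::-1].copy()
    im=im[b[1]:b[3],b[0]:b[2]]; im=cv2.resize(im,None,fx=4.4,fy=4.4,interpolation=cv2.INTER_CUBIC)
    for g in(-.044,.044):
        q=(proj(f,st["position"]+R@[g,.025,0])-b[:2]+.5)*4.4; cv2.circle(im,tuple(int(v) for v in q),4,(255,0,255),1)
    for X in((.5823,-.0525,.124),):
        q=(proj(f,np.array(X))-b[:2]+.5)*4.4; cv2.circle(im,tuple(int(v) for v in q),4,(0,255,0),1)
    cv2.imwrite(f"pics/{n}2.png",im)
```

```text
[ 0.56246655 -0.05826575  0.2101818 ] [-90.65643034  -0.32122267  87.76294118]
```

View pics/s2.png

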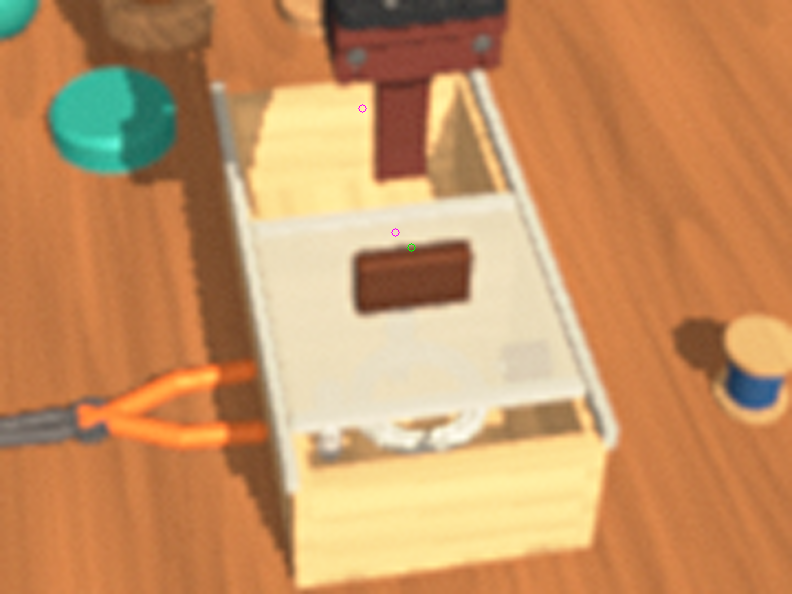

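View pics/t2.png

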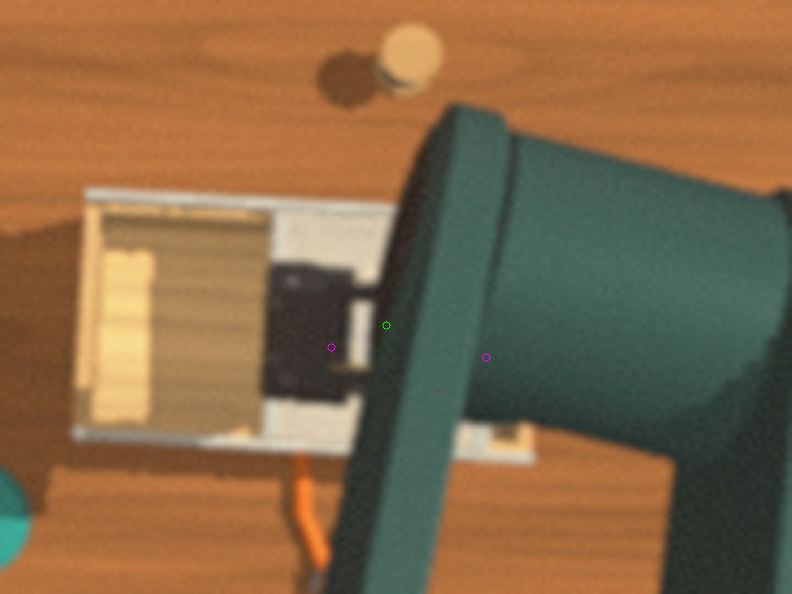

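```bash
cat > ov.py <<'E'
from rig import *
from h import *
from scipy.spatial.transform import Rotation as Ro
import sys
def ov(n,b,name,k=4.4):
    st=sense();R=Ro.from_euler("xyz",st["tool_rot"],degrees=True).as_matrix();p=st["position"]
    f=grab_frame(n);im=f["frame"][:,:,::-1][b[1]:b[3],b[0]:b[2]];im=cv2.resize(im,None,fx=k,fy=k,interpolation=cv2.INTER_CUBIC)
    def L(A,B,c):
        a,bb=[tuple(int(v) for v in (proj(f,p+R@np.array(X))-b[:2]+.5)*k) for X in(A,B)];cv2.line(im,a,bb,c,1)
    g=st["finger_gap"]/2
    for sx in(1,-1):
        xs=(sx*g,sx*(g+.0135))
        for x in xs:
            Q=[(x,-.055,-.01),(x,.025,-.01),(x,.025,.01),(x,-.055,.01)]
            for i in range(4):L(Q[i],Q[(i+1)%4],(255,0,255))
    Q=[(-.089,-.055,-.0375),(-.089,-.055,.0375),(.089,-.055,.0375),(.089,-.055,-.0375)]
    for i in range(4):L(Q[i],Q[(i+1)%4],(0,255,255))
    cv2.imwrite(f"pics/{name}.png",im)
    return f,st
E
python3 - <<'E'
from ov import *
f,st=ov("side",(180,100,340,235),"s3");print(st["position"])
R,_=cv2.Rodrigues(f["rvec"]);print("cam",-R.T@f["tvec"])
E
```

```text
[ 0.55995103 -0.05514044  0.20983305]
cam [ 0.42064522 -0.64309052  0.72113921]
```

View pics/s3.png

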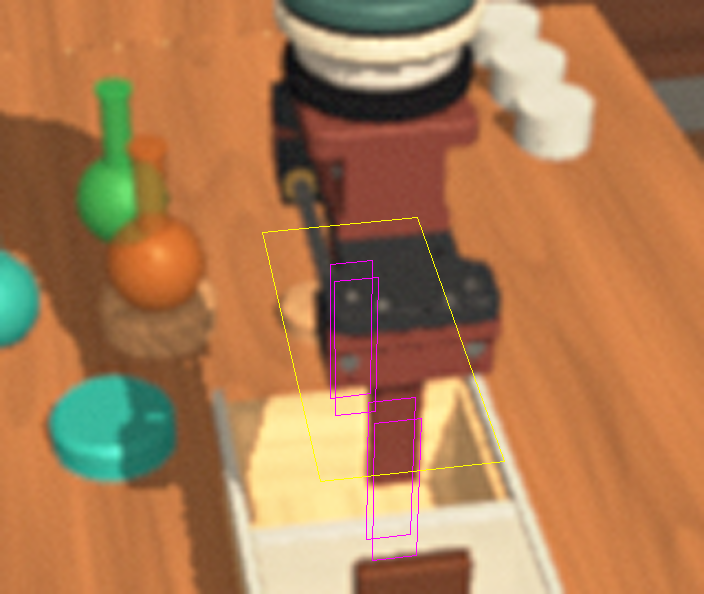

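Run:
```python
from ov import *
f,st=ov("top",(240,130,400,265),"t3");print(st["position"],st["q"])
R,_=cv2.Rodrigues(f["rvec"]);print("cam",-R.T@f["tvec"])
```

```text
[ 0.55938044 -0.05426854  0.20980075] [ -12.96082528   17.12392306   91.56015765    0.5631342    70.9454344
 -101.03765294]
cam [0.51204711 0.06252509 1.0777158 ]
```

View pics/t3.png

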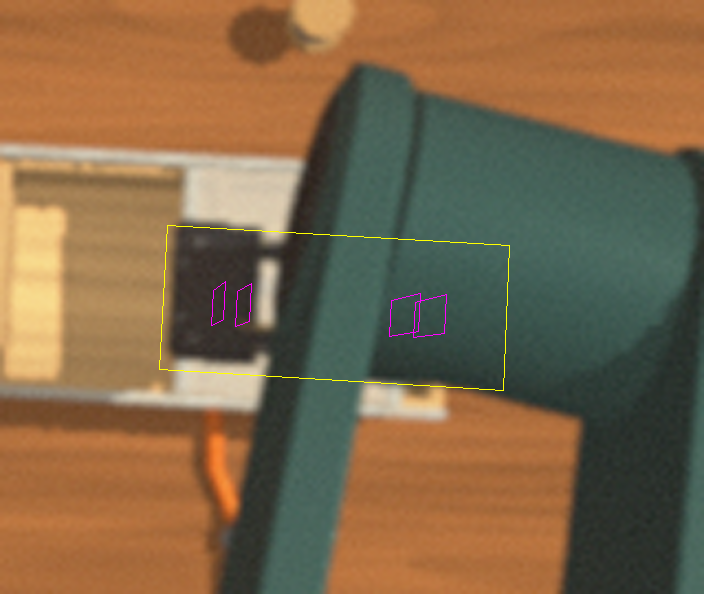

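Run:
```python
from ov import *
f=grab_frame("side")
for z in(.12,.15,.185,.2,.22,.235,.25): print(z,onz(f,(270.3,209.3),z))
cv2.imwrite("pics/s4.png",cv2.resize(f["frame"][:,:,::-1],(800,600)))
```

```text
0.12 [0.58963799 0.00533677]
0.15 [ 0.58120436 -0.02702315]
0.185 [ 0.57136513 -0.0647764 ]
0.2 [ 0.56714832 -0.08095636]
0.22 [ 0.5615259  -0.10252964]
0.235 [ 0.55730909 -0.1187096 ]
0.25 [ 0.55309228 -0.13488956]
```

View pics/s4.png

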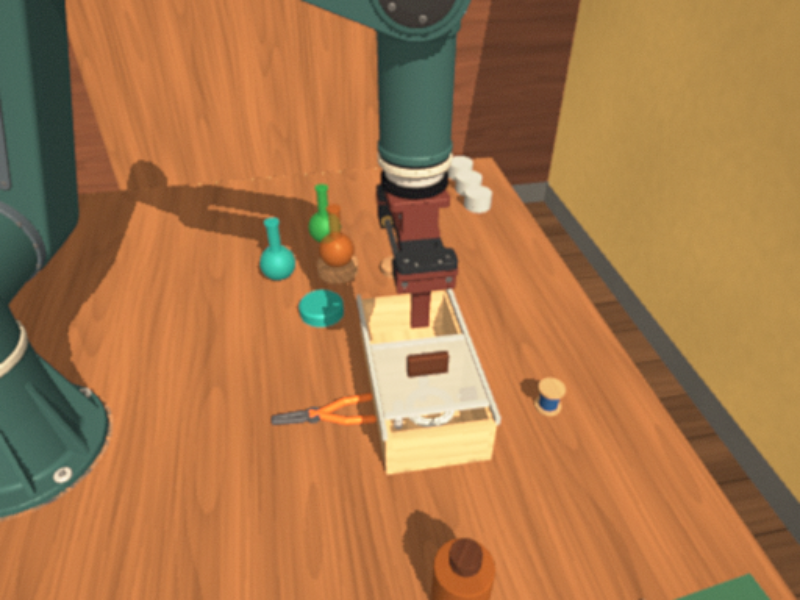

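Run:
```python
from ov import *
p=np.array([.14864,.58054,.2076]);R=Ro.from_euler("xyz",[-89.988,.107,75.633],degrees=True).as_matrix()
for n,b in(("side",(20,0,180,120)),("top",(0,324,160,384))):
    f=grab_frame(n);k=5
    im=cv2.imread(f"pics/{n}0.png")[b[1]:b[3],b[0]:b[2]];im=cv2.resize(im,None,fx=k,fy=k,interpolation=cv2.INTER_CUBIC)
    def L(A,B,c):
        a,bb=[tuple(int(v) for v in (proj(f,p+R@np.array(X))-b[:2]+.5)*k) for X in(A,B)];cv2.line(im,a,bb,c,1)
    for x in(.044,.0575,-.044,-.0575):
        Q=[(x,-.055,-.01),(x,.025,-.01),(x,.025,.01),(x,-.055,.01)]
        for i in range(4):L(Q[i],Q[(i+1)%4],(255,0,255))
    Q=[(-.089,-.055,-.0375),(-.089,-.055,.0375),(.089,-.055,.0375),(.089,-.055,-.0375)]
    for i in range(4):L(Q[i],Q[(i+1)%4],(0,255,255))
    cv2.imwrite(f"pics/i{n}.png",im)
```

```text
(no output)
```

View pics/iside.png

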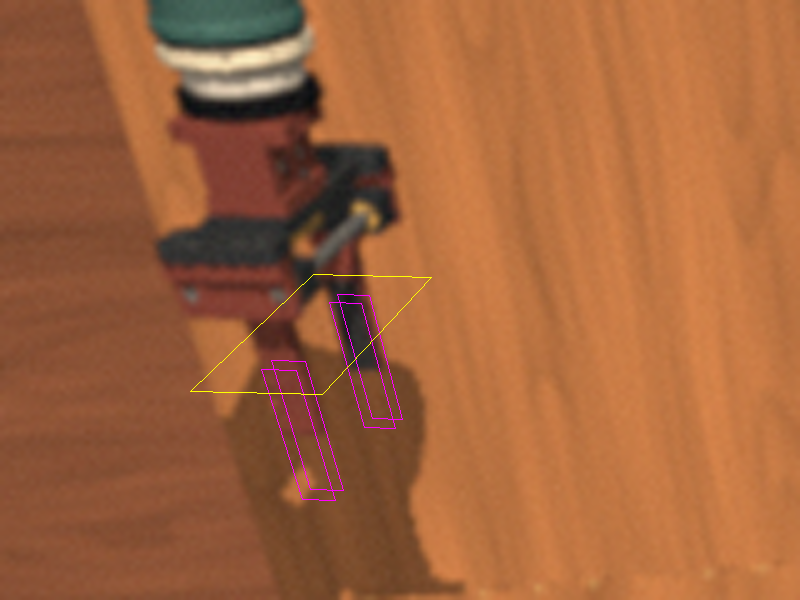

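View pics/itop.png

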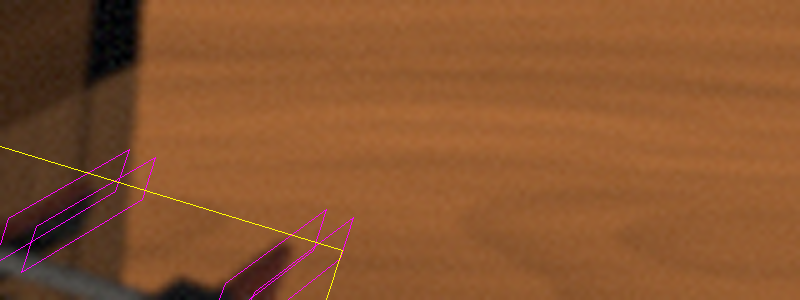

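Emit:
send_rows:
  targets:
    - [0.05,0,-0.76,0,1]
    - [0,0.9,0,0,1]
    - [0,0.9,0,0,1]
    - [0,0.6,0,0,1]
    - [0,0,0,0,1]

```text
time_s: 4.75
position: [0.5834, -0.0478, 0.1386]
tool_rot: [-90.7, -0.4, 88.4]
contact_force: [0.1, 0.5, -0.3]
finger_gap: 0.0876
```

Run:
```python
from ov import *
f,st=ov("side",(180,130,340,265),"s5");print(st["position"],st["tool_rot"],st["contact_force"])
```

```text
[ 0.58336104 -0.04777957  0.13856359] [-90.72895351  -0.41040721  88.35165274] [ 0.09124793  0.50659445 -0.31737895]
```

View pics/s5.png

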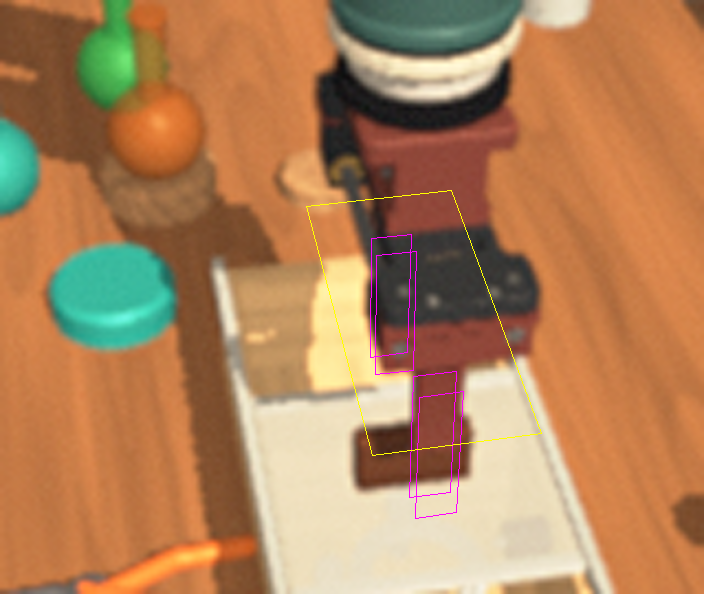

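Emit:
send_rows:
  targets:
    - [-0.15,0.7,0,0,1]
    - [0,0.1,0,0,1]

```text
time_s: 5.0
position: [0.586, -0.0516, 0.1182]
tool_rot: [-91.1, -0.4, 88.4]
contact_force: [0.2, -0.5, -0.1]
finger_gap: 0.0877
```

Run:
```python
from ov import *
f,st=ov("side",(180,130,340,265),"s6");print(st["position"],st["tool_rot"],st["contact_force"])
```

```text
[ 0.58595913 -0.05161788  0.11824088] [-91.05842577  -0.35976095  88.44297325] [ 0.16160805 -0.54131954 -0.10655034]
```

View pics/s6.png

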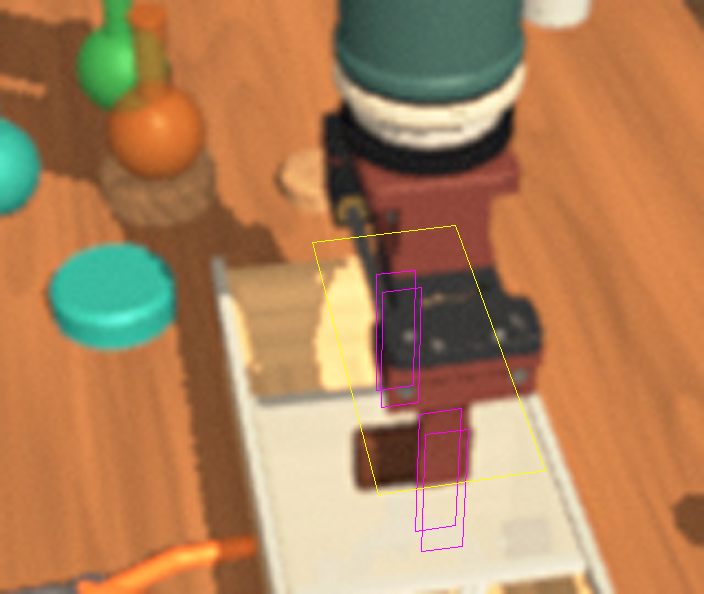

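Emit:
send_rows:
  targets:
    - [0,0.4,0.1,0,1]
    - [0,0.1,0,0,1]

```text
time_s: 5.25
position: [0.5862, -0.0514, 0.1063]
tool_rot: [-91.4, -0.3, 88.5]
contact_force: [-0.6, 1.1, -0.7]
finger_gap: 0.0882
```

Emit:
send_rows:
  targets:
    - [0,0.35,0,0,1]
    - [0,0,0,0,1]

```text
time_s: 5.45
position: [0.5868, -0.0512, 0.0957]
tool_rot: [-91.5, -0.3, 88.5]
contact_force: [-0.2, 0.0, -0.6]
finger_gap: 0.0874
```

Run:
```python
from ov import *
f,st=ov("side",(180,130,340,265),"s7");print(st["position"],st["tool_rot"],st["contact_force"])
```

```text
[ 0.58681651 -0.05123052  0.09565965] [-91.51869629  -0.3002492   88.46296709] [-0.1651071   0.01168971 -0.5549916 ]
```

View pics/s7.png

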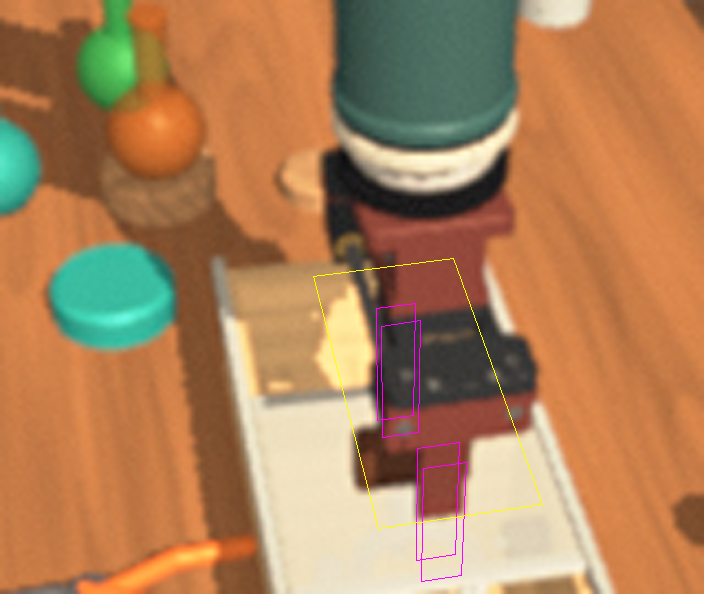

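Run:
```python
from ov import *
f=grab_frame("side")
uv=(180+440/4.4-.5,130+514/4.4-.5)
for z in(.09,.1,.105,.11,.12): print(z,onz(f,uv,z))
print(sense()["position"])
```

```text
0.09 [ 0.59035645 -0.08387227]
0.1 [ 0.58766749 -0.09273273]
0.105 [ 0.586323   -0.09716296]
0.11 [ 0.58497852 -0.10159319]
0.12 [ 0.58228955 -0.11045365]
[ 0.58786836 -0.05150314  0.0967812 ]
```

Emit:
send_rows:
  targets:
    - [0,0.45,0.15,0,1]
    - [0,0.1,0,0,1]
    - [0,0,0,0,0.3]
    - [0,0,0,0,0]
    - [0,0,0,0,0]
    - [0,0,0,0,0]

```text
time_s: 6.15
position: [0.5865, -0.0519, 0.0823]
tool_rot: [-91.9, -0.2, 88.5]
contact_force: [0.9, 0.5, -0.2]
finger_gap: 0.0592
```

Run:
```python
from ov import *
f,st=ov("side",(180,130,340,265),"s8");print(st["position"],st["tool_rot"],st["contact_force"],st["finger_gap"])
```

```text
[ 0.58649637 -0.05186842  0.08226312] [-91.88546682  -0.23187426  88.45745156] [ 0.9415217   0.50429828 -0.24480866] 0.05922767761239199
```

View pics/s8.png

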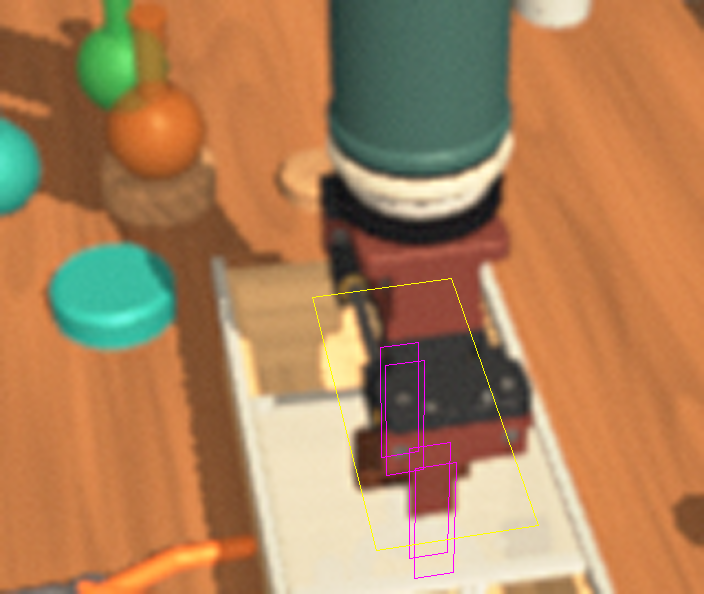

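Emit:
send_rows:
  targets:
    - [0,0,0,0,0]
    - [0,0,0,0,0]
    - [0,0,0,0,0]
    - [0,0,0,0,0]
    - [0,0,0,0,0]

```text
time_s: 6.7
position: [0.587, -0.0521, 0.0828]
tool_rot: [-91.9, -0.2, 88.5]
contact_force: [0.3, -2.1, 0.0]
finger_gap: 0.0149
```

Emit:
send_rows:
  targets:
    - [0.4,0,0,0,0]
    - [0.6,0,0,0,0]
    - [0.6,0,0,0,0]
    - [0.6,0,0,0,0]
    - [0.5,0,0,0,0]

```text
time_s: 7.2
position: [0.5894, 0.0294, 0.0828]
tool_rot: [-92.0, -0.0, 88.3]
contact_force: [0.2, -1.7, -1.0]
finger_gap: 0.0136
```

Emit:
send_rows:
  targets:
    - [0.4,0,0,0,0]
    - [0.3,0,0,0,0]
    - [0.2,0,0,0,0]

```text
time_s: 7.5
position: [0.5903, 0.0598, 0.0828]
tool_rot: [-92.0, -0.0, 88.4]
contact_force: [0.7, -1.3, -0.2]
finger_gap: 0.0138
```

Emit:
send_rows:
  targets:
    - [0.15,0,0,0,0]
    - [0.15,0,0,0,0]

```text
time_s: 7.7
position: [0.5902, 0.0597, 0.0827]
tool_rot: [-91.9, 1.0, 88.7]
contact_force: [-0.7, -21.9, -0.3]
finger_gap: 0.0141
```

Emit:
send_rows:
  targets:
    - [0.15,0,0,0,0]
    - [0.15,0,0,0,0]

```text
time_s: 7.9
position: [0.5901, 0.0593, 0.0827]
tool_rot: [-91.8, 1.8, 88.7]
contact_force: [-1.1, -19.9, 1.5]
finger_gap: 0.0142
```

Emit:
send_rows:
  targets:
    - [0,0,0,0,0.6]
    - [0,0,0,0,0.6]
    - [0,0,0,0,0.6]
    - [0,0,0,0,0.6]
    - [0,-0.5,0,0,0.6]
    - [0,-1,0,0,0.6]
    - [0,-1,0,0,0.6]
    - [0,-1,0,0,0.6]
    - [0,-1,0,0,0.6]
    - [0,-0.5,0,0,0.6]

```text
time_s: 8.9
position: [0.582, 0.0667, 0.2343]
tool_rot: [-91.3, 1.6, 88.7]
contact_force: [0.3, -0.6, 0.2]
finger_gap: 0.0527
```

Run:
```python
from ov import *
f,st=ov("side",(180,90,340,225),"s9");print(st["position"],st["tool_rot"],st["contact_force"],st["finger_gap"])
f,st=ov("top",(220,130,380,265),"t9")
for n in("side","top"):
  f=grab_frame(n);print([(d["p"],d["point"]) for d in spot_point("cradle_ring",f)],[(d["p"],d["point"]) for d in spot_point("cover_handle",f)])
```

```text
[0.58197924 0.06666997 0.23426509] [-91.29130807   1.58752985  88.74391255] [ 0.33998106 -0.6195192   0.17027258] 0.05266850837869416
[(0.79, [276.1, 258.5])] [(0.96, [263.3, 196.0])]
[(0.24, [312.0, 137.6])] [(0.84, [269.3, 189.6])]
```

View pics/s9.png

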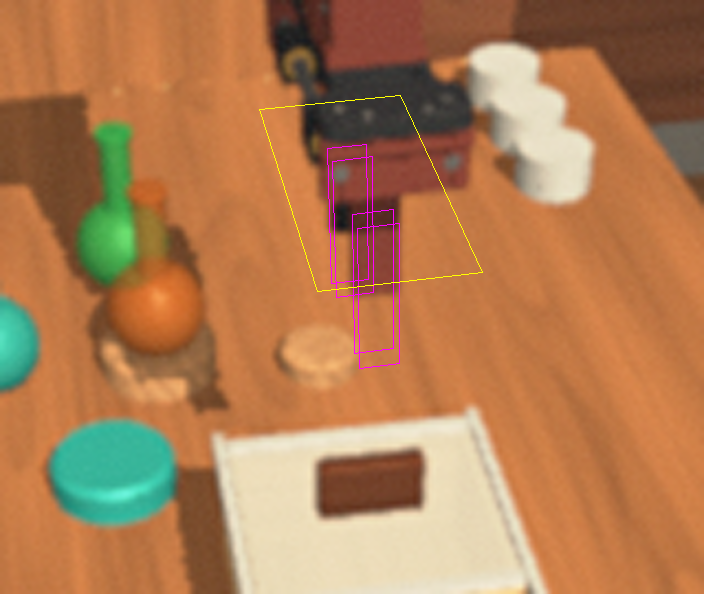

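View pics/t9.png

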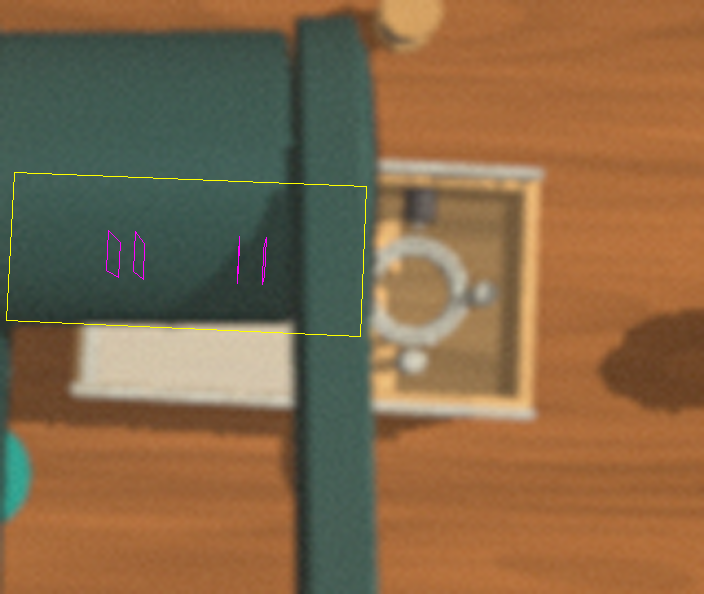

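Run:
```python
from ov import *
s=grab_frame("side");t=grab_frame("top")
print("ring t",onz(t,(314,196),.05),"s",onz(s,(276.1,258.5),.05), tri(s,(276.1,258.5),t,(314,196)))
print("handle s",onz(s,(263.3,196),.124),"s fig",onz(s,(180+370/4.4-.5,90+455/4.4-.5),.124))
b=(230,225,330,300);im=s["frame"][:,:,::-1][b[1]:b[3],b[0]:b[2]];cv2.imwrite("pics/ring.png",cv2.resize(im,None,fx=7,fy=7,interpolation=cv2.INTER_CUBIC))
# tip offset fit
st=sense();R=Ro.from_euler("xyz",st["tool_rot"],degrees=True).as_matrix()
for e in(.025,0,-.01,-.015,-.02,-.03):
    print(e,[(proj(s,st["position"]+R@[x,e,0])-[180,90]+.5)*4.4 for x in(-.026,-.04)])
```

```text
ring t [ 0.58089729 -0.08088935] s [ 0.58457483 -0.08283169] [ 0.58312017 -0.08149418  0.04860448]
handle s [0.58291945 0.05029679] s fig [0.58606716 0.06142658]
0.025 [array([370.73978195, 358.49845982]), array([376.17200675, 374.32436631])]
0 [array([370.54907708, 316.92901767]), array([376.08112575, 332.52497444])]
-0.01 [array([370.47079538, 299.86533859]), array([376.04380817, 315.36129652])]
-0.015 [array([370.43121312, 291.23728238]), array([376.02493626, 306.68143413])]
-0.02 [array([370.39133215, 282.54411358]), array([376.00592009, 297.93522375])]
-0.03 [array([370.31066045, 264.95946752]), array([375.96744832, 280.24069262])]
```

View pics/ring.png

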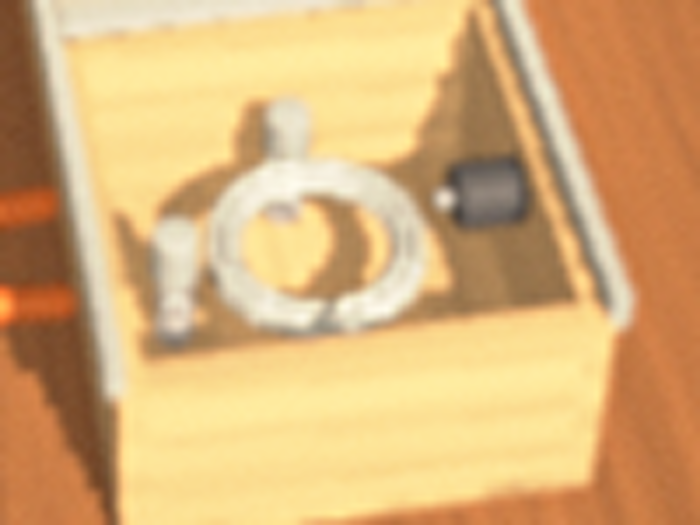

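Emit:
send_rows:
  targets:
    - [0.9,0,0.33,0,0.6]
    - [0.95,0,0.33,0,0.6]
    - [0.95,0,0.33,0,0.6]
    - [0.95,0,0.33,0,0.6]
    - [0.95,0,0.33,0,0.6]
    - [0.95,0,0.33,0,0.6]
    - [0.95,0,0.33,0,0.6]
    - [0.9,0,0.33,0,0.6]
    - [0.5,0,0.2,0,0.6]
    - [0,0,0,0,0.6]

```text
time_s: 10.4
position: [0.4973, 0.3145, 0.2157]
tool_rot: [-90.6, 1.8, 88.5]
contact_force: [0.3, -0.4, 0.3]
finger_gap: 0.0529
```

Emit:
send_rows:
  targets:
    - [0.35,0,0,0,0.6]
    - [0.05,0.5,0,0,0.6]
    - [0,0.3,0,0,0.6]
    - [0,0,0,0,0.6]

```text
time_s: 10.8
position: [0.4999, 0.3242, 0.1905]
tool_rot: [-90.6, 1.9, 88.4]
contact_force: [-0.5, 0.1, -0.1]
finger_gap: 0.0531
```

```bash
sed -i 's/\.025,-\.01/TE,-.01/;s/\.025,\.01/TE,.01/;s/-\.055/BE/g;s/^import sys/TE=-.018;BE=-.098/' ov.py
python3 - <<'E'
from ov import *
f,st=ov("side",(150,80,310,215),"s10");print(st["position"],st["tool_rot"],st["contact_force"],st["finger_gap"])
f,st=ov("top",(110,150,270,285),"t10")
E
```

```text
[0.4998731  0.3241707  0.19053322] [-90.63744276   1.86697625  88.37951288] [-0.51810838  0.09457414 -0.09969029] 0.05310381859488552
```

View pics/s10.png

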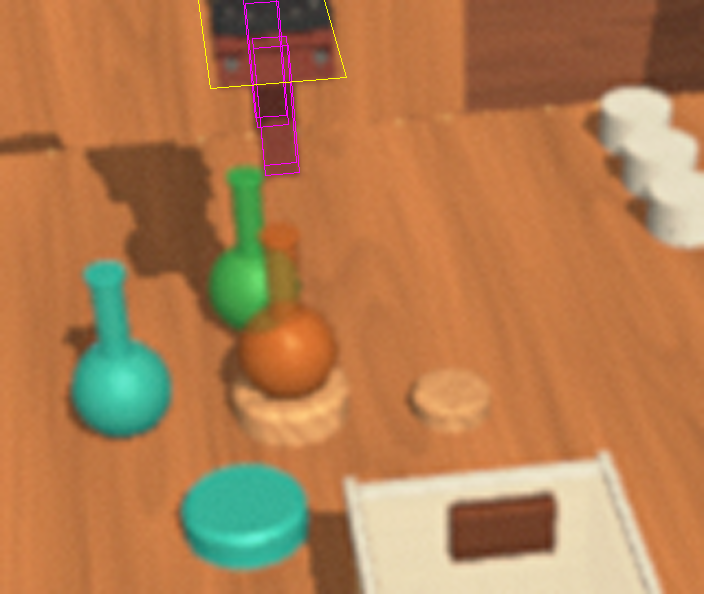

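View pics/t10.png

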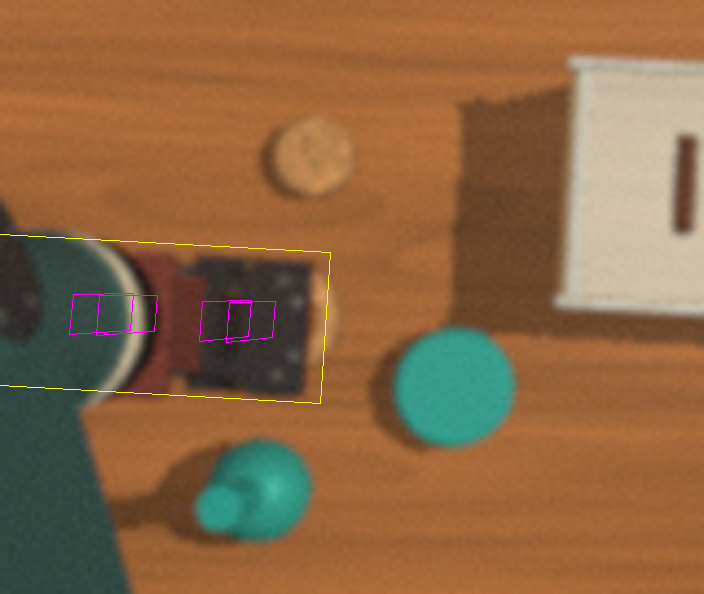

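Emit:
send_rows:
  targets:
    - [0.12,0.7,0.06,0,0.6]
    - [0,0.7,0,0,0.6]
    - [0,0.5,0,0,0.6]
    - [0,0,0,0,0.6]

```text
time_s: 11.3
position: [0.5027, 0.3262, 0.1364]
tool_rot: [-91.0, 1.7, 88.2]
contact_force: [-0.3, -0.8, -0.4]
finger_gap: 0.0528
```

Run:
```python
from ov import *
f,st=ov("side",(150,80,310,215),"s11");print(st["position"],st["tool_rot"],st["contact_force"],st["finger_gap"])
R=Ro.from_euler("xyz",st["tool_rot"],degrees=True).as_matrix();print("grasp",st["position"]+R@[0,-.037,0])
```

```text
[0.50274773 0.326167   0.13644507] [-91.04060852   1.65421126  88.22317059] [-0.2987775  -0.79830476 -0.39737034] 0.05277488853334396
grasp [0.50210921 0.32725524 0.17342355]
```

View pics/s11.png

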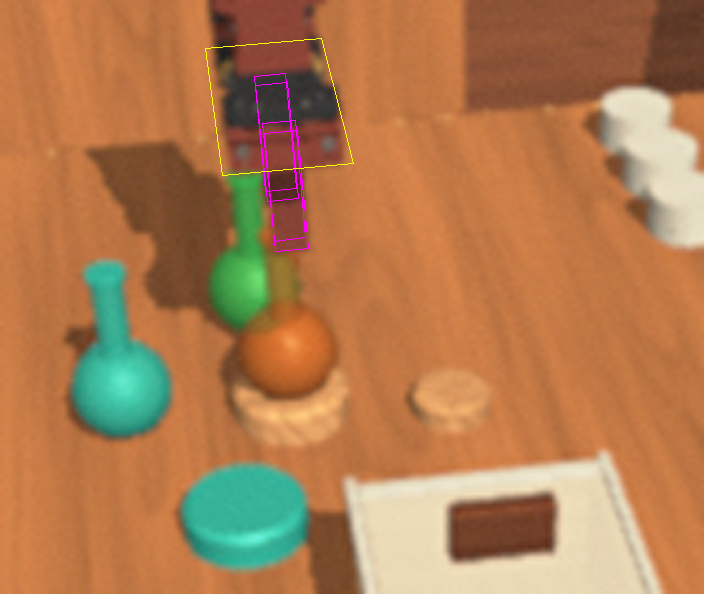

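Emit:
send_rows:
  targets:
    - [0.03,0.5,0.2,0,0.6]
    - [0,0.6,0.05,0,0.6]
    - [0,0.6,0,0,0.6]
    - [0,0.25,0,0,0.6]

```text
time_s: 11.75
position: [0.5028, 0.3282, 0.0846]
tool_rot: [-91.7, 1.3, 88.1]
contact_force: [-0.3, -0.2, 0.4]
finger_gap: 0.0525
```

Run:
```python
from ov import *
f,st=ov("side",(150,80,310,215),"s12");print(st["position"],st["tool_rot"],st["contact_force"],st["finger_gap"])
R=Ro.from_euler("xyz",st["tool_rot"],degrees=True).as_matrix();print("grasp",st["position"]+R@[0,-.037,0])
```

```text
[0.50275374 0.32819712 0.0845915 ] [-91.74601473   1.26651904  88.13988437] [-0.25432865 -0.1765444   0.41180455] 0.052497158890529846
grasp [0.50165351 0.32905072 0.12156529]
```

View pics/s12.png

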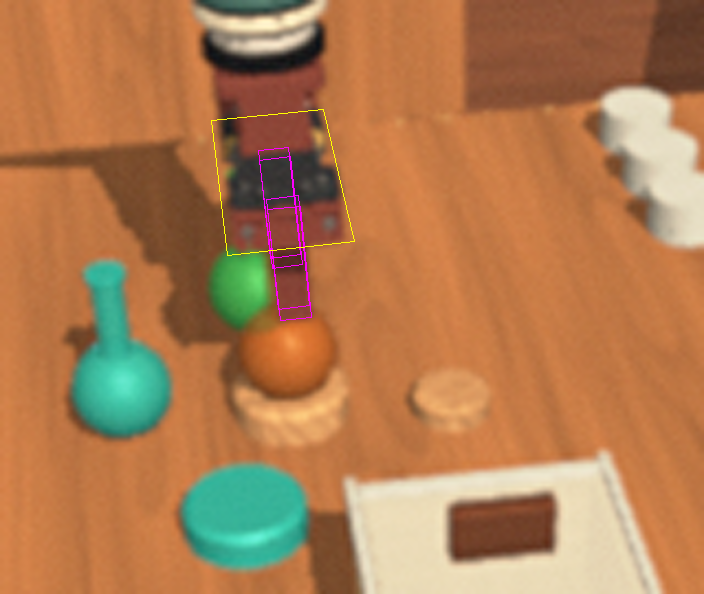

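Emit:
send_rows:
  targets:
    - [-0.03,0.2,0.13,0,0.6]
    - [0,0,0,0,0.6]
    - [0,0,0,0,0]
    - [0,0,0,0,0]
    - [0,0,0,0,0]
    - [0,0,0,0,0]
    - [0,0,0,0,0]
    - [0,0,0,0,0]

```text
time_s: 12.6
position: [0.5013, 0.3285, 0.0817]
tool_rot: [-92.0, 1.1, 88.1]
contact_force: [-0.2, 1.1, -1.0]
finger_gap: 0.0268
```

Run:
```python
from ov import *
f,st=ov("side",(150,80,310,215),"s13");print(st["position"],st["tool_rot"],st["contact_force"],st["finger_gap"])
R=Ro.from_euler("xyz",st["tool_rot"],degrees=True).as_matrix();print("grasp",st["position"]+R@[0,-.037,0])
```

```text
[0.50131283 0.32854428 0.08172341] [-92.0250048    1.09901373  88.11893533] [-0.1600413   1.08984077 -1.03066704] 0.026776845327278934
grasp [0.5000294  0.32929604 0.1186935 ]
```

View pics/s13.png

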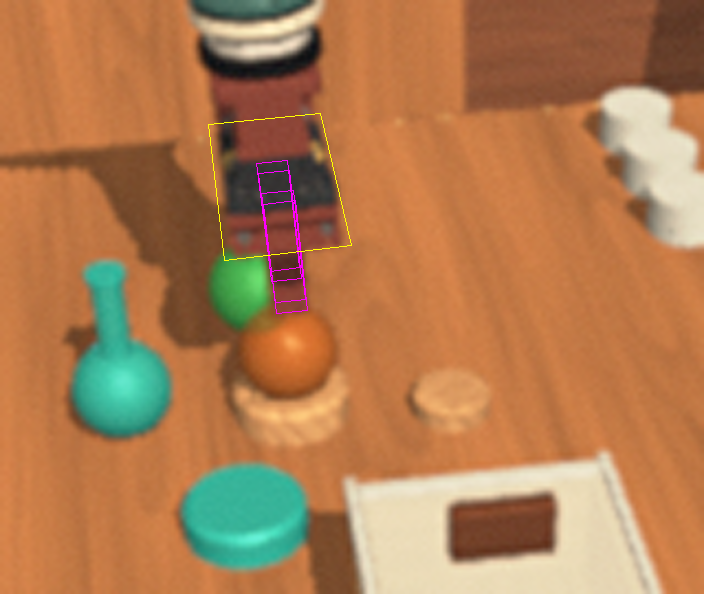

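Emit:
send_rows:
  targets:
    - [0,0,0,0,0]
    - [0,0,0,0,0]
    - [0,0,0,0,0]
    - [0,0,0,0,0]

```text
time_s: 13.05
position: [0.5013, 0.3286, 0.0816]
tool_rot: [-92.0, 1.1, 88.1]
contact_force: [-0.2, -0.3, 0.1]
finger_gap: 0.0268
```

Emit:
send_rows:
  targets:
    - [0,0,0,0,0.5]
    - [0,0,0,0,0.5]
    - [0,0.15,0.04,0,0.5]
    - [0,0.15,0.04,0,0.5]
    - [0,0,0,0,0]
    - [0,0,0,0,0]
    - [0,0,0,0,0]
    - [0,0,0,0,0]
    - [0,0,0,0,0]
    - [0,0,0,0,0]
    - [0,0,0,0,0]

```text
time_s: 14.15
position: [0.499, 0.3284, 0.0717]
tool_rot: [-92.0, 1.1, 88.1]
contact_force: [-0.5, -0.0, -1.6]
finger_gap: 0.0266
```

Run:
```python
from ov import *
f,st=ov("side",(180,110,260,180),"s14",8);print(st["position"],st["tool_rot"],st["contact_force"],st["finger_gap"])
f=grab_frame("side");im=f["frame"][:,:,::-1][110:180,180:260];cv2.imwrite("pics/s14r.png",cv2.resize(im,None,fx=8,fy=8,interpolation=cv2.INTER_CUBIC))
```

```text
[0.49895391 0.32840368 0.07167425] [-92.00721632   1.1089273   88.12098391] [-0.47735936 -0.0022871  -1.62862762] 0.0266000893631278
```

View pics/s14r.png

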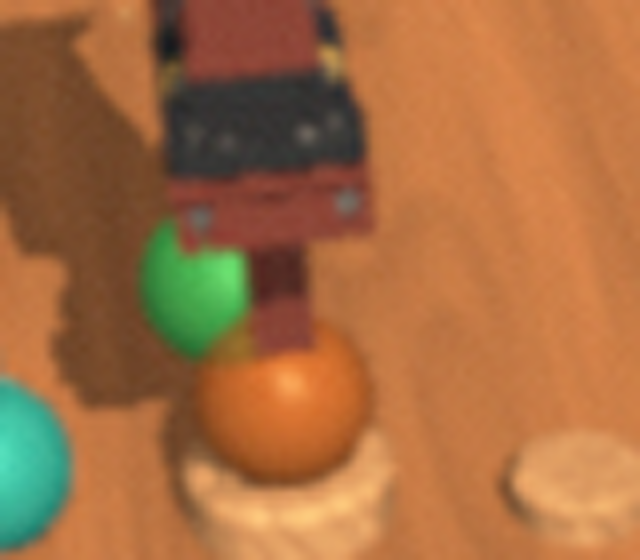

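Emit:
send_rows:
  targets:
    - [0,-0.5,0,0,0]
    - [0,-0.7,0,0,0]
    - [0,-0.7,0,0,0]
    - [0,0,0,0,0]

```text
time_s: 14.65
position: [0.4955, 0.3286, 0.1285]
tool_rot: [-91.8, 1.2, 88.1]
contact_force: [0.7, 0.9, -2.1]
finger_gap: 0.0265
```

Run:
```python
from ov import *
st=sense();print(st["position"],st["tool_rot"],st["contact_force"],st["finger_gap"])
f=grab_frame("side");im=f["frame"][:,:,::-1][80:180,160:270];cv2.imwrite("pics/s15.png",cv2.resize(im,None,fx=6,fy=6,interpolation=cv2.INTER_CUBIC))
```

```text
[0.49553867 0.32863093 0.12850654] [-91.79480906   1.24278983  88.11800901] [ 0.71523929  0.86543229 -2.06945841] 0.026470039512860952
```

View pics/s15.png

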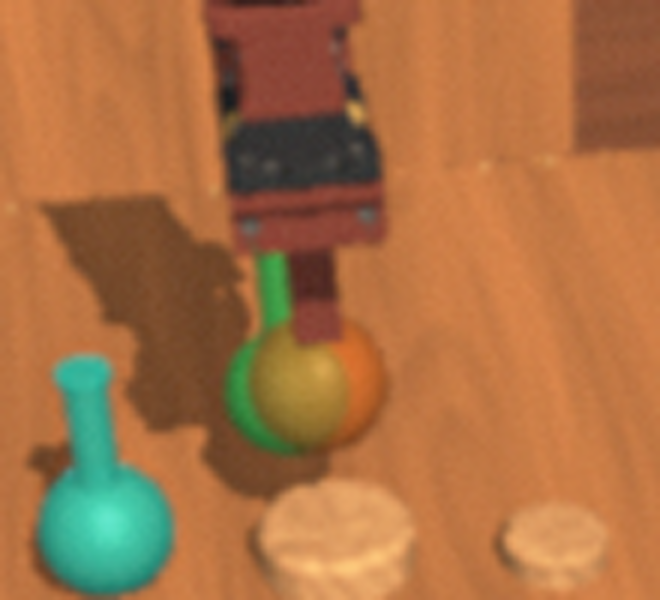

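Emit:
send_rows:
  targets:
    - [0,-0.6,0,0,0]
    - [0,-0.8,0,0,0]
    - [-0.2,-0.8,-0.05,0,0]
    - [-0.4,-0.2,-0.1,0,0]
    - [-0.6,0,-0.15,0,0]
    - [-0.8,0,-0.2,0,0]
    - [-0.8,0,-0.2,0,0]
    - [-0.8,0,-0.2,0,0]
    - [-0.8,0,-0.2,0,0]
    - [-0.8,0,-0.2,0,0]
    - [-0.8,0,-0.2,0,0]
    - [-0.8,0,-0.2,0,0]

```text
time_s: 15.9
position: [0.528, 0.1106, 0.1874]
tool_rot: [-90.2, 1.9, 88.4]
contact_force: [0.8, -0.5, -2.3]
finger_gap: 0.0267
```

Emit:
send_rows:
  targets:
    - [0,-0.7,0,0,0]
    - [-0.5,-0.2,-0.15,0,0]
    - [-0.8,0,-0.28,0,0]
    - [-0.8,0,-0.28,0,0]
    - [-0.8,0,-0.28,0,0]
    - [-0.8,0,-0.28,0,0]
    - [-0.8,0,-0.28,0,0]
    - [-0.8,0,-0.28,0,0]
    - [-0.6,0,-0.2,0,0]
    - [-0.3,0,0,0,0]
    - [0,0,0,0,0]

```text
time_s: 17.0
position: [0.5722, -0.0944, 0.2]
tool_rot: [-88.6, 2.0, 88.0]
contact_force: [-0.1, 0.3, -1.3]
finger_gap: 0.0265
```

Run:
```python
from ov import *
st=sense();print(st["position"],st["tool_rot"],st["contact_force"],st["finger_gap"])
f=grab_frame("side");im=f["frame"][:,:,::-1][150:300,200:350];cv2.imwrite("pics/s16.png",cv2.resize(im,None,fx=4,fy=4,interpolation=cv2.INTER_CUBIC))
f=grab_frame("top");im=f["frame"][:,:,::-1][130:265,220:380];cv2.imwrite("pics/t16.png",cv2.resize(im,None,fx=4.4,fy=4.4,interpolation=cv2.INTER_CUBIC))
```

```text
[ 0.57220834 -0.09440924  0.20003538] [-88.59023429   2.02293247  87.97256465] [-0.11400203  0.27483222 -1.32495887] 0.026539158198354146
```

View pics/s16.png

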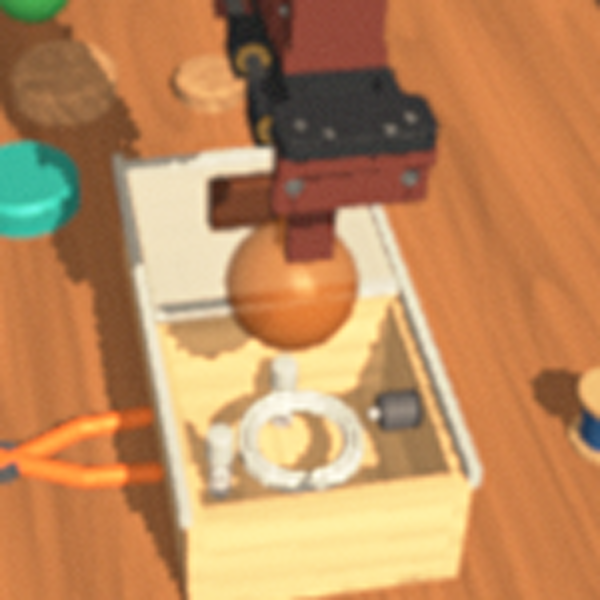

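View pics/t16.png

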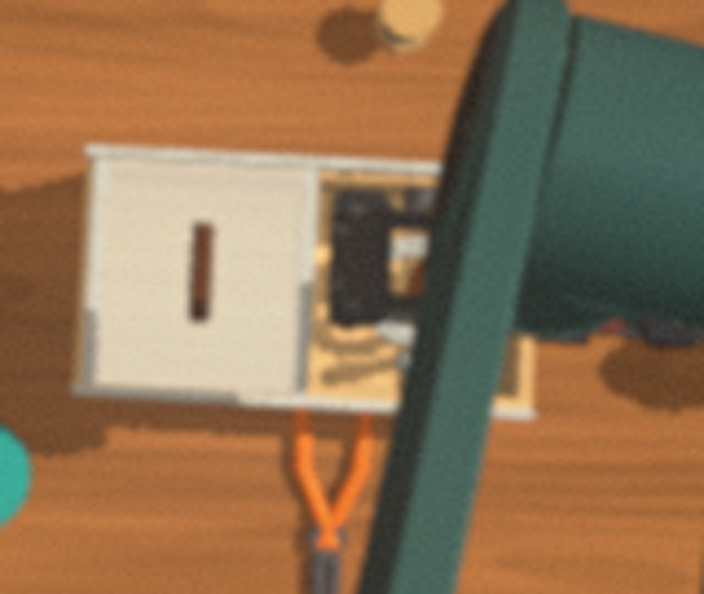

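```bash
cat > fl.py <<'E'
from ov import *
RR=lambda r:Ro.from_euler("xyz",r,degrees=True).as_matrix()
R0=RR([-92.007,1.109,88.121]);p0=np.array([.49895,.32840,.07167])
cb=R0.T@(np.array([.498,.3283,.051])-p0); ax=R0.T@np.array([0,0,1.])
def rep(st=None):
    st=st or sense();R=RR(st["tool_rot"]);b=st["position"]+R@cb;a=R@ax
    print("tcp",st["position"].round(4),"ball",b.round(4),"axis tilt x,y deg",np.degrees(a[:2]).round(2),"F",st["contact_force"].round(1),"gap",round(st["finger_gap"],4),"t",st["time_s"]);return b
E
python3 - <<'E'
from fl import *
b=rep();f=grab_frame("side");print(proj(f,b),"seen 273,220.5", onz(f,(273,220.5),b[2]))
E
```

```text
tcp [ 0.5722 -0.0929  0.2004] ball [ 0.57   -0.0933  0.1798] axis tilt x,y deg [3.43 0.76] F [ 0.1  0.6 -2.8] gap 0.0263 t 17.1
[272.77945502 220.64127114] seen 273,220.5 [ 0.57051726 -0.09295759]
```

Emit:
send_rows:
  targets:
    - [0.2,0,-0.2,0,0]
    - [0.15,0.3,-0.15,0,0]
    - [0,0.6,0,0,0]
    - [0,0.6,0,0,0]
    - [0,0.2,0,0,0]
    - [0,0,0,0,0]

```text
time_s: 17.75
position: [0.5845, -0.0771, 0.1469]
tool_rot: [-88.8, 1.9, 88.4]
contact_force: [-0.3, 0.3, -1.1]
finger_gap: 0.0264
```

Run:
```python
from fl import *
b=rep();f=grab_frame("side");print(proj(f,b))
im=f["frame"][:,:,::-1][180:300,220:340];cv2.imwrite("pics/s17.png",cv2.resize(im,None,fx=5,fy=5,interpolation=cv2.INTER_CUBIC))
```

```text
tcp [ 0.5845 -0.0771  0.1469] ball [ 0.5824 -0.0775  0.1263] axis tilt x,y deg [3.22 0.72] F [-0.3  0.3 -1.1] gap 0.0264 t 17.75
[275.89784091 233.04507673]
```

View pics/s17.png

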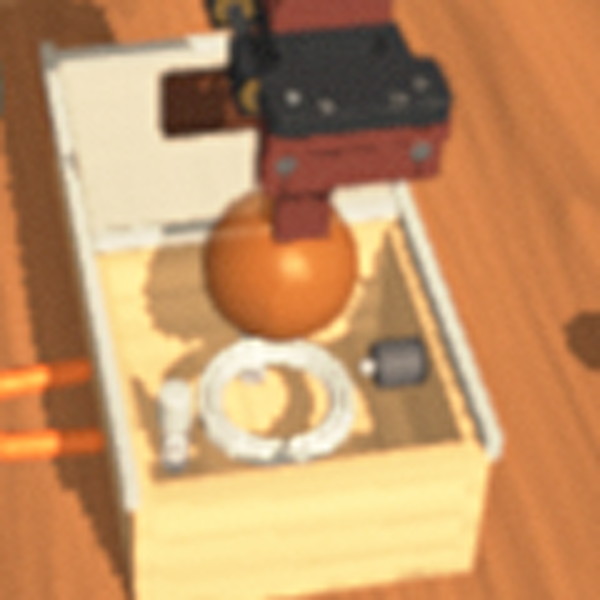

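Emit:
send_rows:
  targets:
    - [-0.15,0.4,0,0,0]
    - [0,0.4,0,0,0]
    - [0,0.3,0,0,0]
    - [0,0.1,0,0,0]

```text
time_s: 18.2
position: [0.5855, -0.0834, 0.1107]
tool_rot: [-89.1, 2.0, 88.4]
contact_force: [-0.5, 0.6, -1.7]
finger_gap: 0.0264
```

Run:
```python
from fl import *
b=rep();f=grab_frame("side");print(proj(f,b))
im=f["frame"][:,:,::-1][180:300,220:340];cv2.imwrite("pics/s18.png",cv2.resize(im,None,fx=5,fy=5,interpolation=cv2.INTER_CUBIC))
```

```text
tcp [ 0.5855 -0.0834  0.1107] ball [ 0.5835 -0.0838  0.0901] axis tilt x,y deg [2.97 0.77] F [-0.5  0.6 -1.7] gap 0.0264 t 18.2
[276.45275884 246.72424366]
```

View pics/s18.png

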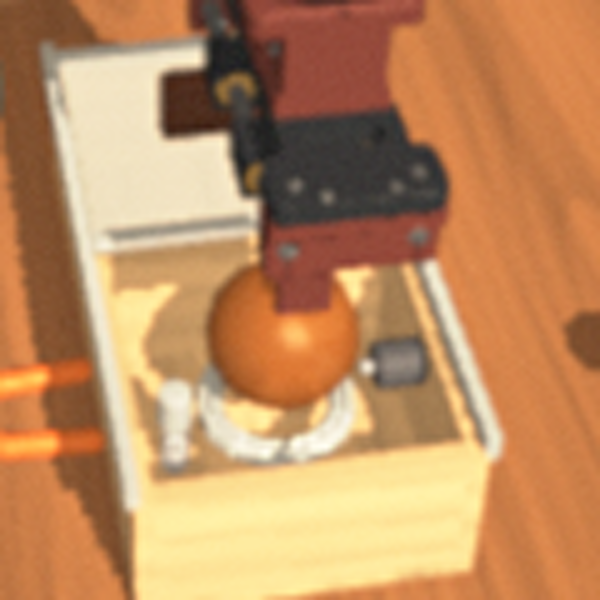

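Emit:
send_rows:
  targets:
    - [0.03,0.25,0.06,0,0]
    - [0,0.2,0,0,0]
    - [0,0.08,0,0,0]

```text
time_s: 18.55
position: [0.5839, -0.0832, 0.094]
tool_rot: [-89.1, 2.0, 88.4]
contact_force: [0.9, 0.5, 2.0]
finger_gap: 0.0268
```

Run:
```python
from fl import *
b=rep()
```

```text
tcp [ 0.5839 -0.0832  0.094 ] ball [ 0.5819 -0.0836  0.0734] axis tilt x,y deg [2.91 0.78] F [0.9 0.5 2. ] gap 0.0268 t 18.55
```

Emit:
send_rows:
  targets:
    - [0.03,0.04,0.08,0,0]
    - [0,0,0.07,0,0]
    - [0,0,0,0,0]

```text
time_s: 18.85
position: [0.5816, -0.0829, 0.0942]
tool_rot: [-89.4, 2.1, 88.4]
contact_force: [1.4, 0.7, 1.2]
finger_gap: 0.0269
```

Run:
```python
from fl import *
b=rep();f=grab_frame("side");print(proj(f,b))
im=f["frame"][:,:,::-1][180:300,220:340];cv2.imwrite("pics/s19.png",cv2.resize(im,None,fx=5,fy=5,interpolation=cv2.INTER_CUBIC))
```

```text
tcp [ 0.5816 -0.0829  0.0942] ball [ 0.5797 -0.0833  0.0736] axis tilt x,y deg [2.63 0.87] F [1.4 0.7 1.2] gap 0.0269 t 18.85
[274.4010611  251.92134172]
```

View pics/s19.png

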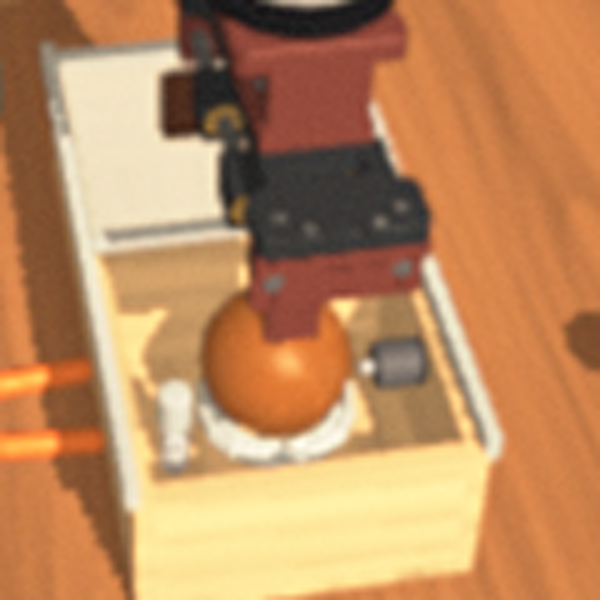

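Run:
```python
from fl import *
f=grab_frame("side");rep()
for X in((.582,-.082,.074),(.583,-.083,.074),(.5815,-.081,.074)): print(proj(f,np.array(X)))
print(onz(f,(275.2,252.5),.074))
fr=f["frame"].astype(int); m=((fr[:,:,0]-fr[:,:,2]>80)&(fr[:,:,0]-fr[:,:,1]>50)); m[:235]=0;m[:,:255]=0;m[272:]=0;m[:,297:]=0
ys,xs=np.nonzero(m);(c,r)=cv2.minEnclosingCircle(np.c_[xs,ys].astype(np.float32));print(c,r,len(xs))
```

```text
tcp [ 0.5817 -0.0829  0.0942] ball [ 0.5798 -0.0834  0.0736] axis tilt x,y deg [2.63 0.87] F [ 1.8 -0.3  1.9] gap 0.0265 t 18.95
[275.29866796 251.19674982]
[275.84630839 251.46326338]
[274.97175856 250.89730446]
[ 0.58088263 -0.08567662]
(275.9146423339844, 252.5) 26.639760971069336 814
```

Emit:
send_rows:
  targets:
    - [0,0.1,0,0,0]
    - [0,0.12,0,0,0]
    - [0,0.12,0,0,0]

```text
time_s: 19.25
position: [0.5836, -0.0833, 0.0853]
tool_rot: [-89.7, 2.1, 88.4]
contact_force: [0.3, 0.2, 5.7]
finger_gap: 0.0264
```

Run:
```python
from fl import *
rep()
```

```text
tcp [ 0.5836 -0.0833  0.0853] ball [ 0.5818 -0.0837  0.0647] axis tilt x,y deg [2.38 0.89] F [0.3 0.2 5.7] gap 0.0264 t 19.25
```

Emit:
send_rows:
  targets:
    - [0,0.12,0.04,0,0]
    - [0,0.12,0.04,0,0]
    - [0,0.08,0,0,0]

```text
time_s: 19.55
position: [0.5846, -0.0835, 0.0772]
tool_rot: [-90.0, 2.1, 88.4]
contact_force: [0.8, 2.0, 10.2]
finger_gap: 0.0266
```

Run:
```python
from fl import *
rep();f=grab_frame("side")
im=f["frame"][:,:,::-1][180:300,220:340];cv2.imwrite("pics/s20.png",cv2.resize(im,None,fx=5,fy=5,interpolation=cv2.INTER_CUBIC))
```

```text
tcp [ 0.5846 -0.0835  0.0772] ball [ 0.583  -0.0839  0.0565] axis tilt x,y deg [1.99 0.89] F [ 0.8  2.  10.2] gap 0.0266 t 19.55
```

View pics/s20.png

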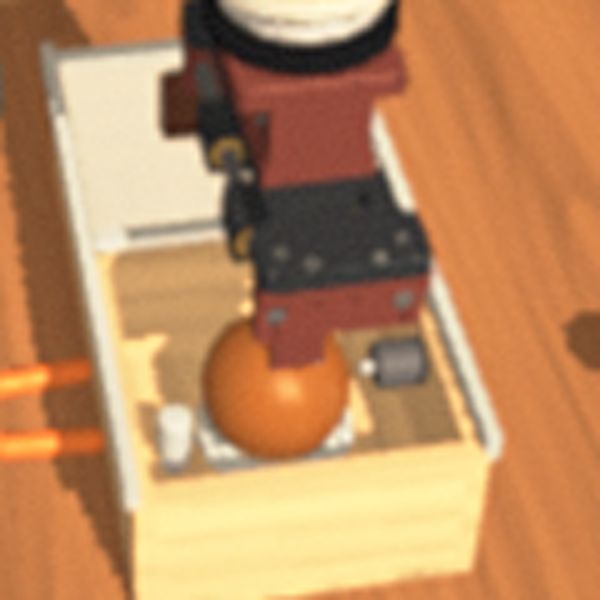

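Run:
```python
from fl import *
for i in range(8): f=grab_frame("side")
rep()
for i in range(8): f=grab_frame("top")
rep()
```

```text
tcp [ 0.5847 -0.0834  0.0775] ball [ 0.5831 -0.0839  0.0568] axis tilt x,y deg [1.98 0.89] F [1.1 1.2 9.9] gap 0.0266 t 20.0
tcp [ 0.5847 -0.0835  0.0774] ball [ 0.5831 -0.0839  0.0568] axis tilt x,y deg [1.98 0.89] F [0.8 2.3 9.3] gap 0.0271 t 20.4
```

Emit:
send_rows:
  targets:
    - [0,0.07,0.02,0,0]

```text
time_s: 20.5
position: [0.5853, -0.0835, 0.0763]
tool_rot: [-90.2, 2.1, 88.4]
contact_force: [1.1, 1.7, 10.5]
finger_gap: 0.0267
```

Run:
```python
from fl import *
for k in range(3):
    for i in range(5): f=grab_frame("side")
    rep()
im=f["frame"][:,:,::-1][180:300,220:340];cv2.imwrite("pics/s21.png",cv2.resize(im,None,fx=5,fy=5,interpolation=cv2.INTER_CUBIC))
```

```text
tcp [ 0.5853 -0.0835  0.0762] ball [ 0.5836 -0.0839  0.0556] axis tilt x,y deg [1.86 0.89] F [ 0.   0.8 10.2] gap 0.0266 t 20.75
tcp [ 0.5853 -0.0835  0.0763] ball [ 0.5837 -0.0839  0.0557] axis tilt x,y deg [1.85 0.9 ] F [1.1 1.3 9.7] gap 0.0269 t 21.0
tcp [ 0.5853 -0.0835  0.0763] ball [ 0.5836 -0.0839  0.0556] axis tilt x,y deg [1.86 0.9 ] F [ 0.6  1.4 10.8] gap 0.0267 t 21.25
```

View pics/s21.png

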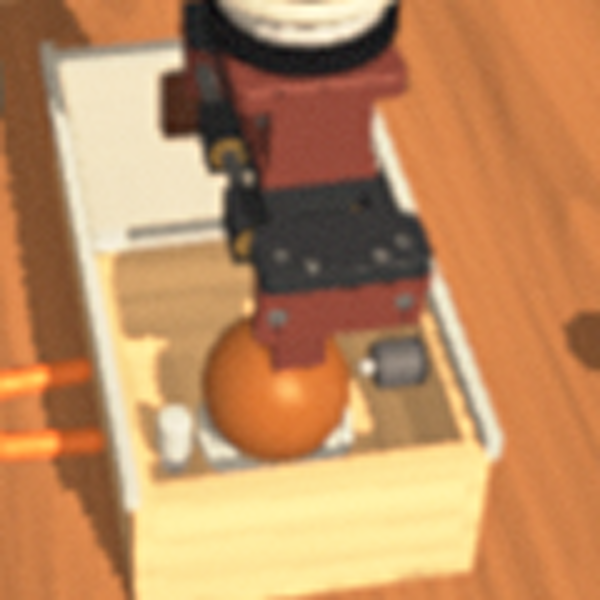

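Run:
```python
from fl import *
print(finish_job()); rep()
```

```text
the job is handed in; nothing more can be done
None
the job is handed in; nothing more can be done
```

I slid the cover open, moved the amber flask from the cork ring to the sprung ring and pressed it down. I handed the job in at about 21.3 s with the gripper still holding and pressing.

**Last checks**
- **Cover:** it moved about 112 mm and then met its stop, with about 20 N of side force. The picture shows it lying over the far bay.
- **Press:** the force reading held at about 10 N upward for the last 0.75 s. With the flask's own weight that is about 11.5 N on the spring, so the ring has sunk about 15 of its 18 mm. The camera gives about 14.5 mm. The gripper's own travel since first contact reads nearer 18 mm, so the exact depth is uncertain by 2–3 mm.
- **Flask:** the ball sits centred in the ring to within about 2 mm. It leans about 2° by calculation. The spindle is still clear of it in the picture.
- **Bystanders:** I did not touch the other bottle, the pliers, the spool or the look-alikes. I did not check them again in a final picture.

**What disagreed**
- **Fingertip position:** in the pictures the fingertips stand about 43 mm further back than the interface says. I worked from the pictures, and the handle and flask grasps bore that out.
- **Grip on the flask:** the fingers closed to 26.7 mm instead of the neck's 22 mm, so the hold is probably on the 28 mm lip. Gripping lower gave the same reading. I saw no sign that the flask slipped while being lifted or pressed.

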